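Set the bench magnifier over the nut

TASK

Set the bench magnifier for inspecting the hexagon nut: swing its arm round until the nut lies under the middle of the lens, and tip the raised lens down until it is level. Let go and leave it standing so; do not shift the nut, the bolt or the triangular plate on the bench.

Things in the scene. Friction and masses are not known exactly. Their poses are not given: they have to be found in the camera images.
- magnifier: Bench magnifier, fixed to the bench: round grey foot 100 mm across, steel post, and on it a level arm that swivels about the post's vertical axis, 80 degrees to either side of the foot's -x axis; stays where left (0.3 N m, 1.5 N at the knob). Arm 80 mm long, centre line 130 mm above the bench, post top 148 mm. Origin (does not move): on the swivel axis at bench height; z up.
- hinge (a point): Centre of the tilt hinge at the arm's end, 80 mm from the swivel axis, 130 mm above the bench; its -x axis points outward along the arm, y is the level hinge axis. The lens head tilts here from 28 degrees below level to 69 above (level is no end stop, no spring) and stays where left (0.25 N m, 2 N at the knob). The arm starts turned to the robot's right (-y).
- lens (a point): Centre of the round glass lens (black ring 90 mm across, 12 mm thick), 55 mm from the tilt hinge, so 135 mm from the swivel axis when level. Its z axis is the lens's own axis, upright when level; its -x axis points outward to the knob. Starts raised 29 to 49 degrees above level.
- knob (a point): Centre of the black ball knob, 26 mm across, on an 8 mm stem at the head's outer end: 135 mm from the tilt hinge, in line with hinge and lens centre, so 215 mm from the swivel axis and 130 mm above the bench when level. Grasp it from above, a finger on each side of the stem; moving it swivels the arm and tilts the lens.
- nut: Loose grey steel hexagon nut lying flat, 30 x 34 mm across, 16 mm high. It lies about 135 mm from the swivel axis, at one of three places. Origin: centre of its underside.
- bolt: Bystander: loose steel hexagon-headed bolt lying down, 72 mm long, head 29 mm. Origin: centre of its underside.
- gusset: Bystander: loose triangular dark steel plate lying flat, 58 x 61 mm, 8 mm thick. Origin: centre of its underside.
Things that resemble listed ones, but are neither listed nor needed, are in the scene too. Of the things that look like the nut, take the one that is nearest to the robot's base at the start.

How it is judged:
By the outcome, as a careful person would: the job done as asked, in the order asked, and still so for the second after the job is handed in, with the robot touching nothing.
It also fails if it takes over 43 s, if anything falls off the work surface, if the arm or the gripper's body presses on something with over 40 N, if the wrist force passes 120 N, or if a joint passes its speed limit or range.

ROBOT

A 6-joint arm with a two-finger parallel gripper is mounted at the origin on a cart in front of the work surface, level with it; the furniture and walls round the work are solid. World frame = base frame: x ahead of the robot, y to its left, z up, the work surface at z = 0. Lengths are in m, angles in rad, forces in N, time in s.
With the tool pointing down it reaches from about 0.3 to 0.875 m from the base axis. Payload 6.4 kg.
Tool frame: the origin (TCP) lies at the very end of the fingers, on their centre line; the grasp point (between the pads) lies 19 mm behind it; z points along the fingers, y is the direction in which the jaws open and shut (so a half turn about z gives the same grasp; the last joint's range is limited). The gripper opens to 85 mm and grips with 20 to 120 N. Pads are 22 mm wide; open, the fingers measure 114 mm over their backs; the gripper's body (76 mm by 85 mm) begins 54 mm behind the grasp point. The pads swing forward as they close: fully open they stand 13 mm farther back than shut.
Start: joints at [-1.436, 0.181, 1.607, -0, 1.354, -0.206], TCP at [0.192, -0.542, 0.231] pointing down, gripper open.
Joint ranges: [-2.99, 2.99], [-0.89, 2.07], [0.3, 2.58], [-1.14, 4.28], [0, 2.63], [-3.12, 3.12]. Speed limits (rad/s): [2.57, 2.57, 3.01, 3.14, 3.14, 3.14].

INTERFACE

Orientations are given as a unit quaternion [w, x, y, z].
In Python, from bench import telemetry, imaging, ctrl gives the robot as it stands.
- The arm moves only by the shell command python3 -m pendant 'ROWS' [OPENING]. ROWS is JSON, a list that holds one entry, the list of rows, each a list of 6 numbers: the shift along the tool's x, y, z in units of 200 mm (1.0 is 200 mm), then the turn, a rotation vector about the tool's x, y, z in units of pi rad (1.0 is pi rad). In form: [[[tx, ty, tz, rx, ry, rz], ...]]. A call has 1 to 12 rows; each row shifts and turns the pose as measured when the row begins, along the tool's axes as they then stand; what a row does not reach is not made up. A row lasts 1/8 s, in which the tool goes at most 62.5 mm and 10.7 degrees, less where a joint would pass 70% of its speed; a pose out of reach is approached as far as the arm can. A call with a number of a shift or a turn outside -1 to 1 is refused whole. A call with a gripper value outside its range is refused whole. OPENING is the closure, from 0 (fully open) to 1 (shut), set as the call begins (- or left out, the last holds). The fingers move at their own pace and stop on an object; the grip force is fixed at half the most. Time passes only in rows, so rows that do not move let the fingers close. It gives the time, the measured TCP pose, the force and the opening at its end, in the units of the state.
- telemetry.get_obs(): the state, without advancing time (a new reading comes with each control period).
- imaging.camera(name): name is "side" or "top" or "wrist"; returns a dict with "pixels" (420x560x3 uint8, blue, green, red), "vfov" (degrees; the focal length in pixels is half the picture's height over the tangent of half this angle, whatever the lens; pixels are square), "cx", "cy" (the principal point, pixels), "distortion" ([k1, k2, p1, p2, k3] as OpenCV has them; the pictures are not rectified), "R" (3x3) and "t" (3): a world point X has camera coordinates R X + t. Camera axes: x right, y down, z forward; pixel columns grow to the right and rows downward; lengths in m; the calibration is good to about 2 mm. A picture is of the moment at which its call begins. There is no depth.
- ctrl.hand_in(): hands the job in, once; it reports no verdict.
The state is a dict: "time_s": time; "q": joint angles; "dq": joint speeds; "joint_efforts": joint torques, N m; "eef_pos": TCP position; "eef_rot": TCP orientation; "wrist_force": force on the tool from outside, world axes, zero at the start; "torque": the same for the moment, N m; "opening": opening from 0.0 (shut) to 1.0 (fully open).
Only numpy, scipy, OpenCV 4.12 (cv2) and the standard library are available. Lean on these libraries where they do the work, as an engineer would, in place of code of your own. Each camera call takes 0.05 s, during which the arm holds its last target.

## Working session

There is one attempt and no reset: what is moved stays moved. The work goes in short steps, Python scripts to look and compute and a shell command to move; the robot and the scene stay as the last step left them, time stands still between calls to the robot, and variables do not carry over. Pictures are saved under pics/ and viewed, and the job is handed in when it is done.

```bash
mkdir -p pics
python3 - <<'E'
from bench import telemetry, imaging
import cv2
print(telemetry.get_obs())
for n in ("side","top","wrist"):
    c=imaging.camera(n); cv2.imwrite(f"pics/{n}0.png",c["pixels"]); print(n,c["vfov"],c["cx"],c["cy"],c["distortion"],c["R"],c["t"])
E
```

```text
{'time_s': 0.0, 'q': array([-1.43632050e+00,  1.81533414e-01,  1.60800576e+00,  1.28719368e-05,
        1.35376769e+00, -2.06276142e-01]), 'dq': array([ 0.00030609, -0.00014093, -0.00061371,  0.00145327,  0.00202443,
        0.00101661]), 'joint_efforts': array([-1.16411004e-03, -4.44871795e+01, -3.51337516e+01, -2.98156328e-04,
        9.42096405e-03, -2.47073257e-05]), 'eef_pos': array([ 0.19212198, -0.54138113,  0.23038951]), 'eef_rot': array([-8.56325162e-04,  9.85520961e-01,  1.69551469e-01,  3.70432734e-05]), 'wrist_force': array([-0.19878526,  0.00098035, -0.12378675]), 'torque': array([ 0.0317466 , -0.00819258,  0.05342168]), 'opening': 1.001781177942139}
side 45.041861217023936 287.24733257294685 206.6664819955724 [-0.06866151  0.          0.          0.          0.        ] [[-0.99967066  0.00684708  0.02473253]
 [-0.01876135  0.46257496 -0.88638164]
 [-0.01750978 -0.88655373 -0.46229416]] [0.5382104  0.08233967 1.01866058]
top 49.55963754791279 282.43344964467985 212.97311987699288 [0.03951323 0.         0.         0.         0.        ] [[-0.0279613  -0.99960842  0.00108145]
 [-0.98769132  0.02746136 -0.15398613]
 [ 0.15389614 -0.00537379 -0.98807242]] [0.06828277 0.54927237 0.9270501 ]
wrist 63.84874497223248 279.6045780468552 210.23120845179068 [-0.02373044  0.          0.          0.          0.        ] [[ 0.33474328 -0.94230686 -0.0021713 ]
 [-0.90795627 -0.32315543  0.26680703]
 [-0.25211576 -0.08734041 -0.96374753]] [-0.57329601 -0.03484006  0.37772156]
```

View pics/side0.png

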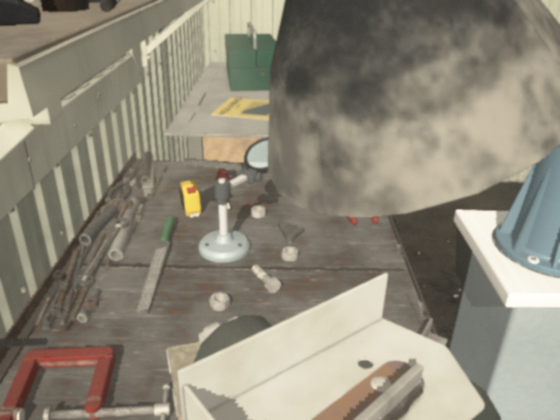

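View pics/top0.png

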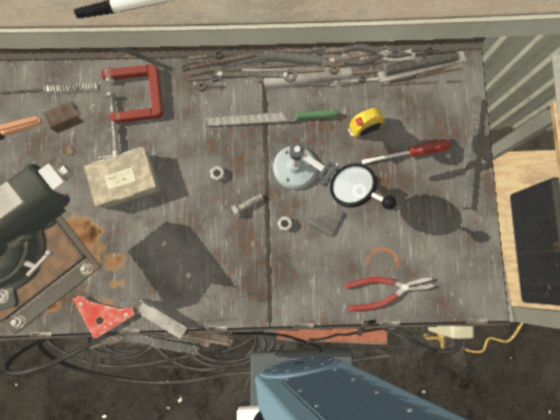

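View pics/wrist0.png

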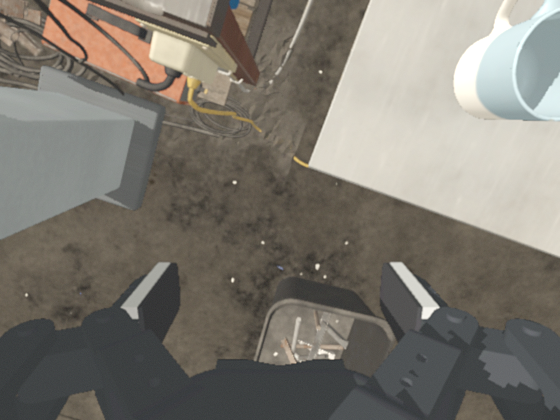

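```bash
cat > h.py <<'E'
import numpy as np, cv2
from bench import telemetry, imaging
def K(c):
    f=c["pixels"].shape[0]/2/np.tan(np.radians(c["vfov"])/2)
    return np.array([[f,0,c["cx"]],[0,f,c["cy"]],[0,0,1.]])
def ray(c,p):
    n=cv2.undistortPoints(np.array([[p]],float),K(c),np.array(c["distortion"]))[0,0]
    R=np.array(c["R"]);t=np.array(c["t"])
    return -R.T@t, R.T@np.array([n[0],n[1],1.])
def onz(c,p,z):
    o,d=ray(c,p); return o+d*(z-o[2])/d[2]
def proj(c,X):
    return cv2.projectPoints(np.atleast_2d(np.array(X,float)),cv2.Rodrigues(np.array(c["R"]))[0],np.array(c["t"]),K(c),np.array(c["distortion"]))[0][:,0]
def tri(cps):
    A=np.zeros((3,3));b=np.zeros(3)
    for c,p in cps:
        o,d=ray(c,p);d/=np.linalg.norm(d);P=np.eye(3)-np.outer(d,d);A+=P;b+=P@o
    X=np.linalg.solve(A,b); return X,[np.linalg.norm((np.eye(3)-np.outer(d/np.linalg.norm(d),d/np.linalg.norm(d)))@(X-o)) for o,d in [ray(c,p) for c,p in cps]]
E
python3 - <<'E'
from h import *
T=imaging.camera("top");S=imaging.camera("side")
for z,ps in ((.016,[(217,173),(285,223)]),):
    for p in ps: x=onz(T,p,z);print("top",p,x,np.hypot(*x[:2]))
for p in [(258,210),(290,252),(220,299)]: x=onz(S,p,.012);print("side",p,x,np.hypot(*x[:2]))
print("foot",onz(T,(295,169),.01),onz(S,(223,246),.01))
print("post",onz(T,(297,150),.148),onz(S,(222,183),.148))
print("knob T", onz(T,(389,202),.21))
im=cv2.resize(T["pixels"][110:260,180:460],None,fx=2.8,fy=2.8,interpolation=cv2.INTER_CUBIC);cv2.imwrite("pics/t1.png",im)
im=cv2.resize(S["pixels"][120:330,160:400],None,fx=2.8,fy=2.8,interpolation=cv2.INTER_CUBIC);cv2.imwrite("pics/s1.png",im)
E
```

```text
top (217, 173) [0.64881431 0.19535728 0.016     ] 0.6775872434378839
top (285, 223) [0.53279312 0.04781895 0.016     ] 0.5349347277200387
side (258, 210) [ 0.60171255 -0.11488544  0.012     ] 0.6125819590617104
side (290, 252) [0.53383175 0.05204928 0.012     ] 0.5363631840526621
side (220, 299) [0.65015419 0.19809654 0.012     ] 0.6796636719081681
foot [0.65474028 0.02188916 0.01      ] [0.66266509 0.03184736 0.01      ]
post [0.65714794 0.02186181 0.148     ] [0.65876504 0.04104188 0.148     ]
knob T [ 0.53921595 -0.13438398  0.21      ]
```

View pics/t1.png

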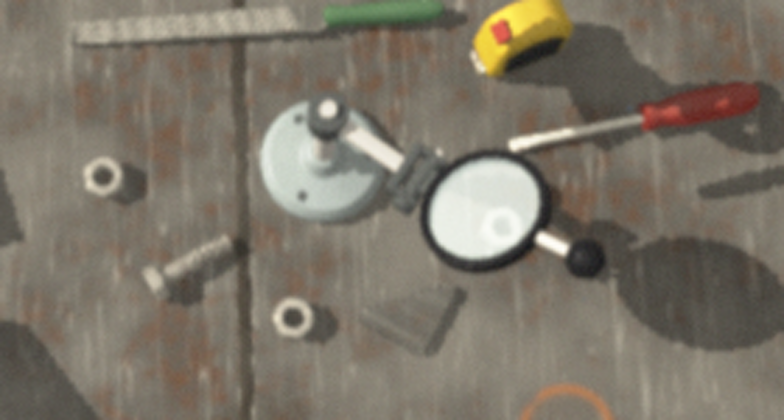

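View pics/s1.png

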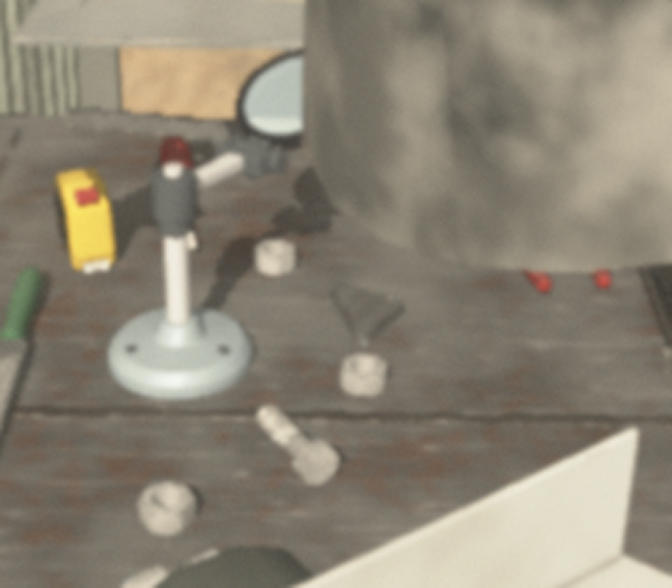

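```bash
cat >> h.py <<'E'
def mag(p):
    x,y,s,t=p; u=np.array([-np.cos(s),-np.sin(s),0]) # s>0 -> toward -y
    A=np.array([x,y,0]);z=np.array([0,0,1.])
    h=A+.08*u+.13*z; d=np.cos(t)*u+np.sin(t)*z
    return dict(post=A+.148*z,hinge=h,lens=h+.055*d,knob=h+.135*d,foot=A+.0*z)
def fit(obs,p0,soft=1.):
    from scipy.optimize import least_squares
    f=lambda p: np.concatenate([(proj(c,mag(p)[n])[0]-q)*w for c,n,q,w in obs])
    return least_squares(f,p0,loss="soft_l1")
E
python3 - <<'E'
from h import *
T=imaging.camera("top");S=imaging.camera("side")
o=[(T,"post",(296.9,148.4),1),(T,"hinge",(328.2,173.6),.5),(T,"lens",(353.6,185),1),(T,"knob",(388.9,201.8),1)]
o2=[(S,"post",(222.5,179.5),1),(S,"hinge",(253.6,176),.5)]
for ob in (o,o+o2):
    r=fit(ob,[.657,.025,.9,.7]);print(r.x,np.degrees(r.x[2:]),r.fun.round(2));m=mag(r.x);print({k:v.round(4) for k,v in m.items()})
print("post tri",tri([(T,(296.9,148.4)),(S,(222.5,179.5))]))
print("nut tri",tri([(T,(284.6,223.3)),(S,(290,251))]))
a=np.linspace(0,2*np.pi,60)
for c,n,cr in((T,"top",(110,260,180,460)),(S,"side",(120,330,160,400))):
    im=cv2.resize(c["pixels"],None,fx=2.8,fy=2.8,interpolation=cv2.INTER_CUBIC)
    x,y=r.x[:2]
    for rr,z in((.05,0),(.05,.012)):
        q=proj(c,np.c_[x+rr*np.cos(a),y+rr*np.sin(a),0*a+z]); cv2.polylines(im,[(q*2.8).astype(int)],True,(0,0,255) if z==0 else (255,0,0),1)
    for k,v in m.items():
        q=(proj(c,v)[0]*2.8).astype(int);cv2.circle(im,q,4,(0,255,0),-1)
    for z in(0,.016):
        q=proj(c,np.c_[.533+.017*np.cos(a),.049+.017*np.sin(a),0*a+z]); cv2.polylines(im,[(q*2.8).astype(int)],True,(0,255,255),1)
    y0,y1,x0,x1=[int(v*2.8) for v in cr]; cv2.imwrite(f"pics/ov_{n}.png",im[y0:y1,x0:x1])
E
```

```text
[0.66009122 0.02195723 0.93708299 0.48831427] [53.69090062 27.97834698] [ 0.    0.13  1.02  0.04 -0.63 -0.37  0.18  0.19]
{'post': array([0.6601, 0.022 , 0.148 ]), 'hinge': array([ 0.6127, -0.0425,  0.13  ]), 'lens': array([ 0.584 , -0.0817,  0.1558]), 'knob': array([ 0.5421, -0.1386,  0.1933]), 'foot': array([0.6601, 0.022 , 0.    ])}
[0.65967354 0.02239594 0.93933858 0.48846338] [53.82013612 27.98688991] [-0.22  0.35  0.94  0.11 -0.76 -0.27  0.08  0.22  0.11 -0.83 -1.44 -1.08]
{'post': array([0.6597, 0.0224, 0.148 ]), 'hinge': array([ 0.6124, -0.0422,  0.13  ]), 'lens': array([ 0.5838, -0.0814,  0.1558]), 'knob': array([ 0.5421, -0.1384,  0.1934]), 'foot': array([0.6597, 0.0224, 0.    ])}
post tri (array([0.66041443, 0.0218896 , 0.14624082]), [np.float64(0.000453022908141736), np.float64(0.0004530229081415405)])
nut tri (array([0.5332485 , 0.04860896, 0.01193054]), [np.float64(0.0005508906191992383), np.float64(0.0005508906191991887)])
```

View pics/ov_top.png

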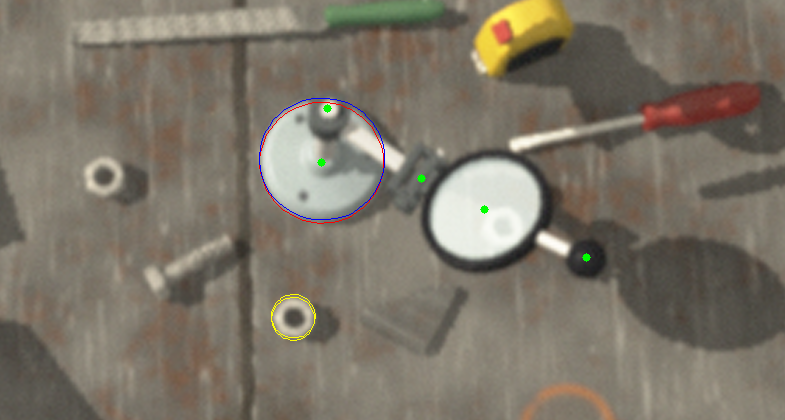

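View pics/ov_side.png

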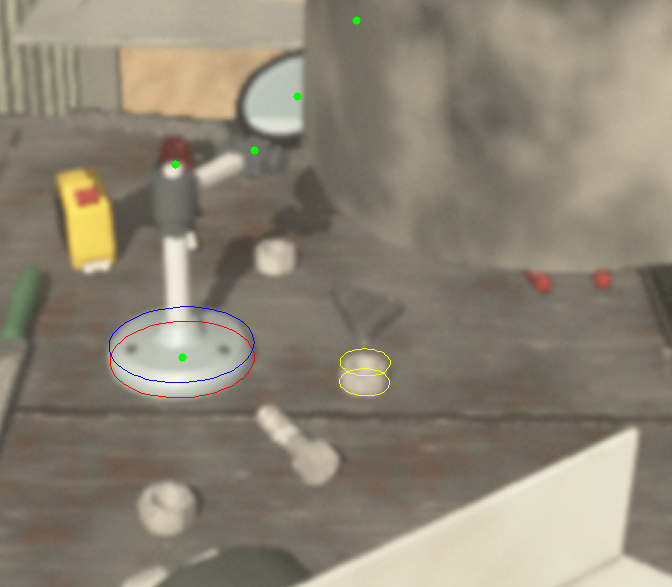

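```bash
python3 -m pendant '[[[0,0,-0.3,0,0,0],[0,0,-0.3,0,0,0],[0.23,-0.13,0,0,0,0],[0.23,-0.13,0,0,0,0],[0.23,-0.13,0,0,0,0],[0.23,-0.13,0,0,0,0],[0.23,-0.13,0,0,0,0],[0.23,-0.13,0,0,0,0]]]' 0
python3 - <<'E'
from h import *
for n in("side","wrist"):
    c=imaging.camera(n);cv2.imwrite(f"pics/{n}2.png",c["pixels"])
E
```

```text
time_s: 1.35
eef_pos: [0.404, -0.2987, 0.3554]
eef_rot: [0.0, 0.986, 0.166, 0.001]
wrist_force: [0.0, 0.2, -0.4]
opening: 1.002
```

View pics/side2.png

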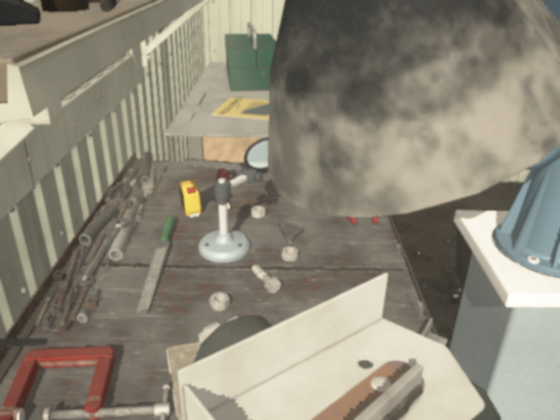

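View pics/wrist2.png

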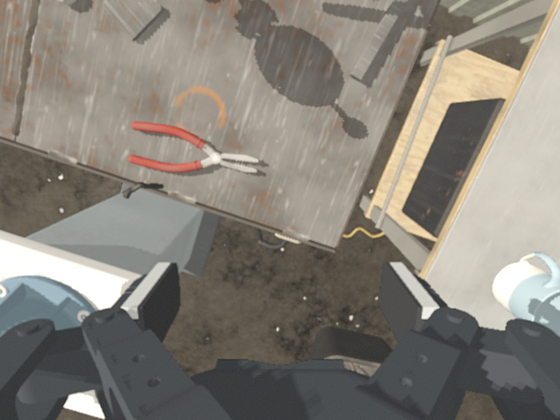

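```bash
python3 -m pendant '[[[0.23,-0.13,0,0,0,0],[0.2,-0.12,0,0,0,0],[0,0,0,0,0,-0.05],[0,0,0,0,0,-0.05],[0,0,0,0,0,-0.05],[0,0,0,0,0,-0.043],[0,0,0,0,0,0]]]' 0
python3 - <<'E'
from h import *
c=imaging.camera("wrist");cv2.imwrite(f"pics/wrist3.png",c["pixels"]); 
o=telemetry.get_obs();print(o["eef_pos"],o["eef_rot"],-c["R"].T@c["t"])
m=mag([.66,.0222,.9393,.5]);print({k:proj(c,v)[0].round(0) for k,v in m.items()})
E
```

```text
time_s: 2.33
eef_pos: [0.4708, -0.221, 0.3555]
eef_rot: [0.001, 0.886, 0.463, 0.001]
wrist_force: [0.5, -0.1, 0.4]
opening: 1.001
[ 0.47082248 -0.22096825  0.35552438] [7.44666350e-04 8.86790132e-01 4.62170989e-01 8.27633916e-04] [ 0.50885898 -0.16496722  0.4971784 ]
{'post': array([ 300., -177.]), 'hinge': array([295., -58.]), 'lens': array([295., -11.]), 'knob': array([294.,  66.]), 'foot': array([293., -79.])}
```

View pics/wrist3.png

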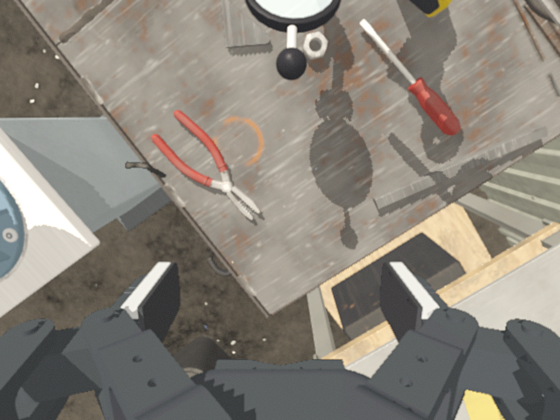

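Run:
```python
from h import *
T=imaging.camera("top");W=imaging.camera("wrist")
print(tri([(T,(388.9,201.8)),(W,(290.7,64))]))
o=[(T,"post",(296.9,148.4),1),(T,"hinge",(328.2,173.6),.3),(T,"lens",(353.6,185),.7),(T,"knob",(388.9,201.8),1),(W,"knob",(290.7,64),1)]
r=fit(o,[.66,.022,.94,.6]);print(r.x,np.degrees(r.x[2:]),r.fun.round(2),mag(r.x))
im=cv2.resize(T["pixels"][110:260,180:460],None,fx=2.8,fy=2.8,interpolation=cv2.INTER_CUBIC);cv2.imwrite("pics/t3.png",im)
```

```text
(array([ 0.54072029, -0.13584578,  0.20337485]), [np.float64(1.3287776251153837e-05), np.float64(1.3287776251249016e-05)])
[0.65985062 0.02113766 0.92343043 0.53072429] [52.90866657 30.40826192] [ 0.43  0.24  0.64  0.19 -0.72 -0.06 -0.85  0.15  0.27  0.11] {'post': array([0.65985062, 0.02113766, 0.148     ]), 'hinge': array([ 0.61160364, -0.04267635,  0.13      ]), 'lens': array([ 0.58299665, -0.08051347,  0.1578387 ]), 'knob': array([ 0.54138648, -0.13554927,  0.19833135]), 'foot': array([0.65985062, 0.02113766, 0.        ])}
```

View pics/t3.png

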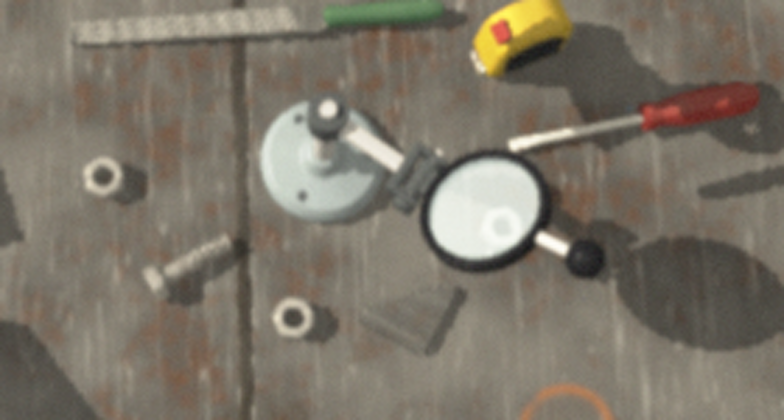

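```bash
python3 -m pendant '[[[0.28,0.022,0,0,0,0],[0.27,0.022,0,0,0,0.012],[0,0,0.25,0,0,0],[0,0,0.25,0,0,0],[0,0,0,0,0,0]]]' 0
python3 - <<'E'
from h import *
c=imaging.camera("wrist");cv2.imwrite(f"pics/wrist4.png",c["pixels"]); 
o=telemetry.get_obs();print(o["eef_pos"],o["eef_rot"])
print(proj(c,[.541,-.136,.201]))
E
```

```text
time_s: 3.1
eef_pos: [0.5444, -0.135, 0.2548]
eef_rot: [0.002, 0.898, 0.44, 0.002]
wrist_force: [0.4, -0.1, 1.0]
opening: 1.0
[ 0.5458793  -0.13586206  0.25772419] [0.00424914 0.89818652 0.43958128 0.00334886]
[[276.80644283 236.36653642]]
```

View pics/wrist4.png

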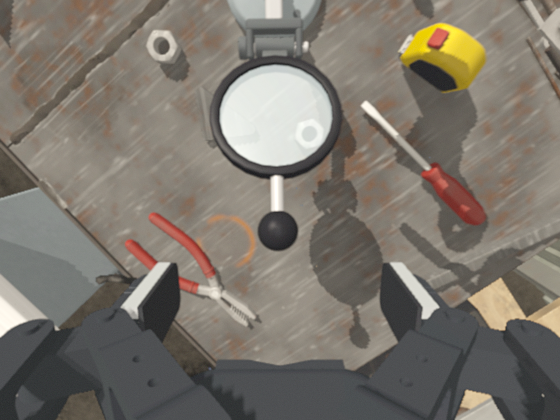

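Run:
```python
from h import *
T=imaging.camera("top");W=imaging.camera("wrist");cv2.imwrite("pics/wrist5.png",W["pixels"])
print(tri([(T,(388.9,201.8)),(W,(277.5,230.5))]))
o=[(T,"post",(296.9,148.4),1),(T,"lens",(353.6,185),.7),(T,"knob",(388.9,201.8),1),(W,"knob",(277.5,230.5),1),(W,"lens",(275.5,117),1)]
r=fit(o,[.66,.022,.94,.6]);print(r.x,np.degrees(r.x[2:]),r.fun.round(2),mag(r.x))
o=telemetry.get_obs();print(o["eef_pos"],o["eef_rot"],o["dq"])
```

```text
(array([ 0.54321695, -0.13943474,  0.18922818]), [np.float64(0.00014436709790482556), np.float64(0.00014436709790478764)])
[0.66297238 0.02224982 0.93441636 0.46408022] [53.53811366 26.58983808] [-0.2  -1.3  -0.55 -0.97  0.08 -0.38  0.19 -0.28 -0.73  1.11] {'post': array([0.66297238, 0.02224982, 0.148     ]), 'hinge': array([ 0.61542935, -0.04209037,  0.13      ]), 'lens': array([ 0.58620057, -0.08164579,  0.15461803]), 'knob': array([ 0.54368599, -0.13918095,  0.19042607]), 'foot': array([0.66297238, 0.02224982, 0.        ])}
[ 0.54758445 -0.13697521  0.26106791] [0.00678356 0.89813895 0.43962744 0.00530387] [-0.00373968 -0.01575818 -0.01600404  0.00078799 -0.00664345 -0.00382653]
```

```bash
python3 -m pendant '[[[0,0,0,0,0,0]]]'
python3 - <<'E'
from h import *
for i in range(3):
    W=imaging.camera("wrist");o=telemetry.get_obs();print(o["time_s"],o["eef_pos"],o["eef_rot"],o["wrist_force"],W["t"])
E
```

```text
time_s: 3.38
eef_pos: [0.5486, -0.1378, 0.2636]
eef_rot: [0.008, 0.898, 0.439, 0.006]
wrist_force: [-0.2, -0.2, -0.4]
opening: 0.996
3.425 [ 0.54871481 -0.13784639  0.26382284] [0.00854647 0.89827144 0.43930786 0.00663206] [-0.20102471 -0.74072782 -0.02296865] [-0.52214351  0.18087673  0.45885664]
3.475 [ 0.54852923 -0.13768281  0.2633902 ] [0.00831185 0.8982353  0.43938879 0.00646219] [-0.54372625 -0.4258709   0.6388967 ] [-0.52246395  0.18094628  0.45874783]
3.525 [ 0.54825475 -0.13749762  0.26281657] [0.00792163 0.8982204  0.43943057 0.00617514] [-0.52523285 -0.30126922  0.27518054] [-0.52207769  0.18086671  0.45862106]
```

```bash
python3 -m pendant '[[[0,0,0,-0.004,0,0],[0,0,0,0,0,0],[0,0,0,0,0,0]]]'
python3 - <<'E'
from h import *
W=imaging.camera("wrist");o=telemetry.get_obs();print(o["time_s"],o["eef_pos"],o["eef_rot"])
cv2.imwrite("pics/wrist6.png",W["pixels"])
T=imaging.camera("top");cv2.imwrite("pics/top6.png",T["pixels"])
g=cv2.cvtColor(W["pixels"],cv2.COLOR_BGR2GRAY)
_,b=cv2.threshold(g[190:275,230:325],45,255,cv2.THRESH_BINARY_INV)
n,l,s,ce=cv2.connectedComponentsWithStats(b);print(s[:5],ce[:5]+[230,190])
m=mag([.66,.0222,.93,.52]);print({k:proj(W,v)[0].round(0) for k,v in m.items()})
E
```

```text
time_s: 3.9
eef_pos: [0.5484, -0.1377, 0.2638]
eef_rot: [0.015, 0.898, 0.439, 0.01]
wrist_force: [-0.3, 0.5, -0.3]
opening: 1.001
3.95 [ 0.54839683 -0.13772331  0.26378518] [0.01451533 0.89821274 0.43921734 0.0095554 ]
[[   0    0   95   85 7848]
 [  48   23    4    4    5]
 [  21   28   34   27  220]
 [  20   42    1    1    1]
 [  29   48    1    1    1]] [[277.10129969 231.90468909]
 [279.6        214.8       ]
 [273.53181818 235.76363636]
 [250.         232.        ]
 [259.         238.        ]]
{'post': array([259., -83.]), 'hinge': array([263.,  54.]), 'lens': array([265., 119.]), 'knob': array([268., 229.]), 'foot': array([263.,  -4.])}
```

View pics/wrist6.png

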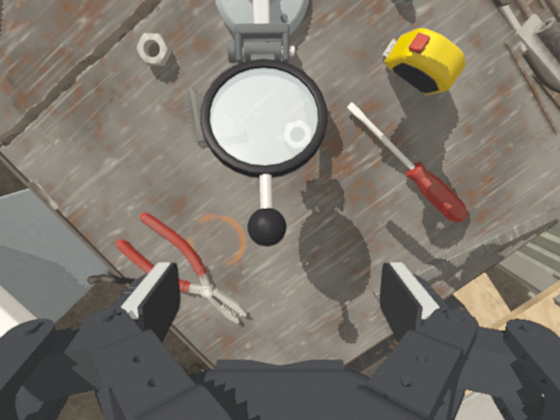

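View pics/top6.png

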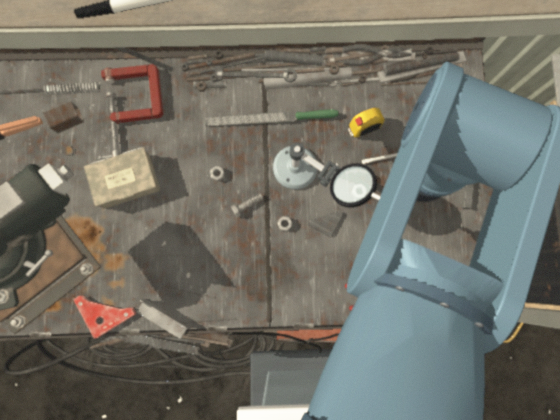

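```bash
python3 -m pendant '[[[-0.02,-0.022,0,0.011,0,0],[0,0,0.1,0,0,0],[0,0,0.1,0,0,0],[0,0,0.1,0,0,0],[0,0,0.1,0,0,0],[0,0,0,0,0,0],[0,0,0,0,0,0]]]' 0
python3 - <<'E'
from h import *
c=imaging.camera("wrist");cv2.imwrite(f"pics/wrist7.png",c["pixels"]); 
o=telemetry.get_obs();print(o["eef_pos"],o["eef_rot"])
print(proj(c,[.5425,-.138,.197]))
E
```

```text
time_s: 4.88
eef_pos: [0.5398, -0.1372, 0.1746]
eef_rot: [-0.005, 0.899, 0.439, -0.001]
wrist_force: [0.5, -0.7, -0.2]
opening: 1.0
[ 0.53967879 -0.13714894  0.17455298] [-5.02031775e-03  8.98529392e-01  4.38884116e-01 -6.78592929e-04]
[[287.21521994 292.67518589]]
```

View pics/wrist7.png

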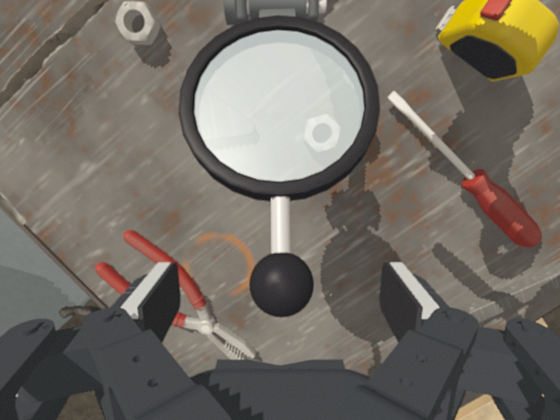

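Run:
```python
from h import *
from scipy.spatial.transform import Rotation as Ro
c=imaging.camera("wrist")
o=telemetry.get_obs();R=Ro.from_quat(np.roll(o["eef_rot"],-1)).as_matrix();p=o["eef_pos"]
print(p,proj(c,p-R[:,2]*.019),"cam in tool",R.T@(-c["R"].T@c["t"]-p))
o_,d=ray(c,(281.5,285))
for dep in(.125,.131,.137,.143): X=o_+d*dep; print(X,R.T@(X-p), np.hypot(*(X[:2]-[.66,.0222])))
```

```text
[ 0.53991896 -0.13725939  0.17496216] [[281.69570828 291.25128316]] cam in tool [ 0.06773092 -0.00066349 -0.14114872]
[ 0.54464467 -0.13139323  0.20307337] [ 0.00762519 -0.00012775 -0.02808602] 0.19208782442271496
[ 0.54286452 -0.13364078  0.1976368 ] [ 0.00474011 -0.00010203 -0.02265901] 0.19495402055868002
[ 0.54108436 -0.13588833  0.19220022] [ 1.85503548e-03 -7.63167853e-05 -1.72320048e-02] 0.19782024373412202
[ 0.53930421 -0.13813588  0.18676365] [-1.03003982e-03 -5.06011290e-05 -1.18049952e-02] 0.20068649279050008
```

```bash
python3 -m pendant '[[[0.02,0,-0.012,0,0,0],[0,0,0,0,0,0]]]' 0
python3 -m pendant '[[[0,0,0,0,0,0],[0,0,0,0,0,0],[0,0,0,0,0,0],[0,0,0,0,0,0],[0,0,0,0,0,0],[0,0,0,0,0,0]]]' 1
python3 - <<'E'
from h import *
c=imaging.camera("wrist");cv2.imwrite(f"pics/wrist8.png",c["pixels"]); 
o=telemetry.get_obs();print(o["time_s"],o["eef_pos"],o["eef_rot"],o["opening"]*85,o["wrist_force"])
E
```

```text
time_s: 5.22
eef_pos: [0.5434, -0.1343, 0.179]
eef_rot: [-0.004, 0.899, 0.439, 0.0]
wrist_force: [-0.3, 0.2, 0.8]
opening: 1.002
time_s: 5.98
eef_pos: [0.5437, -0.1344, 0.1799]
eef_rot: [-0.003, 0.898, 0.439, 0.001]
wrist_force: [-0.5, -0.8, 0.4]
opening: 0.265
6.025 [ 0.54365511 -0.13440025  0.17989181] [-3.18186161e-03  8.98484392e-01  4.38993384e-01  6.93807958e-04] 22.826854839838788 [-1.09814307  0.91737661  0.38750282]
```

View pics/wrist8.png

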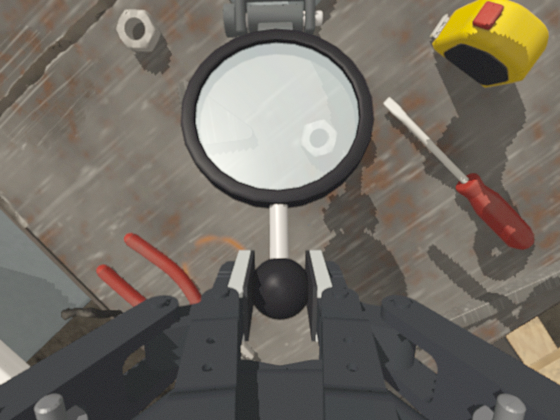

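```bash
python3 -m pendant '[[[0,0,0,0,0,0],[0,0,0,0,0,0]]]' 1
python3 - <<'E'
from h import *
from scipy.spatial.transform import Rotation as Ro
c=imaging.camera("wrist")
o=telemetry.get_obs();R=Ro.from_quat(np.roll(o["eef_rot"],-1)).as_matrix();p=o["eef_pos"]
print(proj(c,p-R[:,2]*.019),p-R[:,2]*.019)
E
```

```text
time_s: 6.28
eef_pos: [0.5436, -0.1344, 0.1799]
eef_rot: [-0.003, 0.898, 0.439, 0.001]
wrist_force: [-1.4, -0.1, 0.8]
opening: 0.267
[[281.15564218 290.84992611]] [ 0.54371596 -0.1345194   0.1989154 ]
```

```bash
python3 -m pendant '[[[0.004,-0.085,0,0,0,0.028],[0.004,-0.085,0,0,0,0.028],[0.004,-0.085,0,0,0,0.028],[0.004,-0.085,0,0,0,0.028]]]' 1
cat > st.py <<'E'
from h import *
from scipy.spatial.transform import Rotation as Ro
o=telemetry.get_obs();R=Ro.from_quat(np.roll(o["eef_rot"],-1)).as_matrix();p=o["eef_pos"];g=p-R[:,2]*.019
v=g[:2]-[.66,.0222];print(g.round(4),"r",np.hypot(*v).round(4),"s",np.degrees(np.arctan2(-v[1],-v[0])).round(2),"yaw",np.degrees(np.arctan2(R[1,0],R[0,0])).round(2),"zax",R[:,2].round(4),"tilt sin/cos",np.degrees(np.arcsin((g[2]-.13)/.135)).round(2),np.degrees(np.arccos((np.hypot(*v)-.08)/.135)).round(2),o["wrist_force"].round(1),o["opening"])
E
python3 st.py
```

```text
time_s: 6.82
eef_pos: [0.4969, -0.0851, 0.18]
eef_rot: [-0.002, 0.963, 0.27, -0.001]
wrist_force: [0.1, 0.0, 0.3]
opening: 0.266
[ 0.497  -0.0851  0.199 ] r 0.1952 s 33.36 yaw 31.33 zax [-0.0037  0.0028 -1.    ] tilt sin/cos 30.72 31.45 [0.1 0.  0.3] 0.2659663199959398
```

```bash
python3 -m pendant '[[[0.004,-0.085,0,0,0,0.027],[0.004,-0.085,0,0,0,0.027],[0.004,-0.085,0,0,0,0.027],[0.004,-0.085,0,0,0,0.027],[0.004,-0.085,0,0,0,0.027],[0.004,-0.085,0,0,0,0.027],[0.004,-0.085,0,0,0,0.027],[0.002,-0.05,0,0,0,0.02],[0,0,0,0,0,0],[0,0,0,0,0,0]]]' 1
python3 st.py
python3 - <<'E'
from h import *
T=imaging.camera("top");W=imaging.camera("wrist");cv2.imwrite("pics/top9.png",T["pixels"]);cv2.imwrite("pics/wrist9.png",W["pixels"])
E
```

```text
time_s: 8.07
eef_pos: [0.465, 0.0426, 0.18]
eef_rot: [-0.0, 0.998, -0.063, -0.006]
wrist_force: [-0.8, 1.2, 0.9]
opening: 0.269
[0.4652 0.0425 0.199 ] r 0.1958 s -5.96 yaw -7.26 zax [-1.120e-02  8.000e-04 -9.999e-01] tilt sin/cos 30.72 30.9 [-0.8  1.2  0.9] 0.2692808965980613
```

View pics/top9.png

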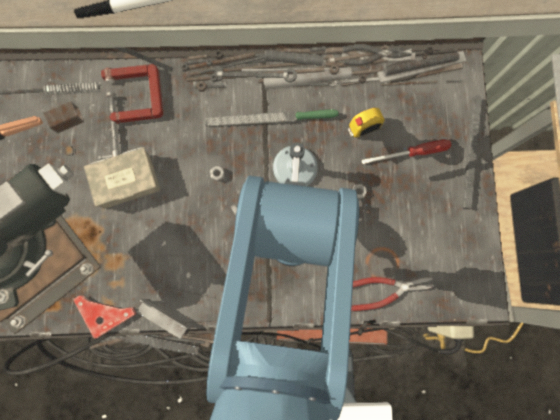

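View pics/wrist9.png

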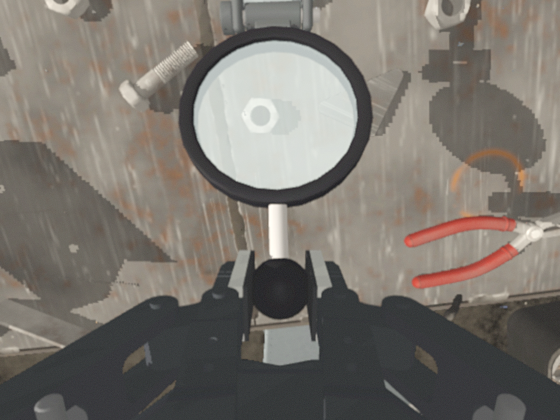

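```bash
python3 st.py
python3 - <<'E'
from h import *
W=imaging.camera("wrist")
n=onz(W,(260,116),.012);l=onz(W,(277,116),.158);k=onz(W,(280,288),.199)
print(n,l,k)
for X in(n,l,k,[.5332,.0487,0]):
    v=np.array(X)[:2]-[.66,.0222];print(np.hypot(*v),np.degrees(np.arctan2(-v[1],-v[0])))
E
```

```text
[0.4652 0.0424 0.199 ] r 0.1959 s -5.93 yaw -7.31 zax [-1.140e-02  9.000e-04 -9.999e-01] tilt sin/cos 30.71 30.89 [-1.1  2.2  0.3] 0.2705067684017777
[0.5327392  0.05180358 0.012     ] [0.53198177 0.03570668 0.158     ] [0.4658327  0.04278365 0.199     ]
0.13065865437934865 -13.095330375110667
0.12872877305494154 -6.0227614518690515
0.19525528725813504 -6.051316939231107
0.12953953064605417 -11.80437280136478
```

```bash
python3 -m pendant '[[[0.002,-0.054,0,0,0.0036,0.014],[0.002,-0.054,0,0,0,0.014],[0,0,0,0,0,0],[0,0,0,0,0,0],[0,0,0,0,0,0]]]' 1
python3 st.py
python3 - <<'E'
from h import *
W=imaging.camera("wrist");cv2.imwrite("pics/wrist10.png",W["pixels"])
E
```

```text
time_s: 8.85
eef_pos: [0.468, 0.0617, 0.1799]
eef_rot: [0.001, 0.994, -0.109, -0.001]
wrist_force: [-0.8, 2.6, 2.5]
opening: 0.268
[0.468  0.0617 0.1989] r 0.196 s -11.63 yaw -12.5 zax [-0.0032 -0.0021 -1.    ] tilt sin/cos 30.7 30.75 [-0.8  2.6  2.5] 0.26756375592555126
```

View pics/wrist10.png

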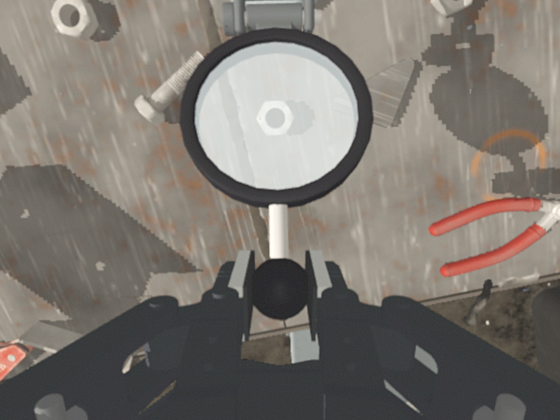

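Run:
```python
from h import *
W=imaging.camera("wrist")
n=onz(W,(274.5,118),.014);l=onz(W,(277,117),.158)
print(n,l)
for X in(n,l):
    v=np.array(X)[:2]-[.66,.0222];print(np.hypot(*v),np.degrees(np.arctan2(-v[1],-v[0])))
```

```text
[0.5330767  0.05198084 0.014     ] [0.53370441 0.04887938 0.158     ]
0.13037032806176616 -13.204811031402361
0.12908278642504922 -11.928109974776527
```

```bash
python3 -m pendant '[[[0,-0.014,0,0,0,0],[0,0,0,0,0,0],[-0.032,0,0.06,0,0,0],[-0.023,0,0.055,0,0,0],[-0.018,0,0.057,0,0,0],[-0.013,0,0.057,0,0,0]]]' 1
python3 st.py
```

```text
time_s: 9.7
eef_pos: [0.4525, 0.0671, 0.134]
eef_rot: [0.002, 0.994, -0.109, 0.001]
wrist_force: [-0.7, -0.9, 3.6]
opening: 0.269
[0.4525 0.0672 0.153 ] r 0.2123 s -12.22 yaw -12.52 zax [ 8.0e-04 -4.5e-03 -1.0e+00] tilt sin/cos 9.79 11.41 [-0.7 -0.9  3.6] 0.2688264396889893
```

```bash
python3 -m pendant '[[[-0.008,0,0.057,0,0,0],[-0.003,0,0.057,0,0,0],[0,0,0,0,0,0],[0,0,0,0,0,0],[0,0,0,0,0,0]]]' 1
python3 st.py
python3 - <<'E'
from h import *
W=imaging.camera("wrist");cv2.imwrite("pics/wrist11.png",W["pixels"])
S=imaging.camera("side");cv2.imwrite("pics/side11.png",cv2.resize(S["pixels"][120:330,160:400],None,fx=2.8,fy=2.8,interpolation=cv2.INTER_CUBIC))
E
```

```text
time_s: 10.32
eef_pos: [0.4502, 0.0675, 0.1084]
eef_rot: [0.002, 0.994, -0.109, 0.0]
wrist_force: [-0.7, 1.1, 0.8]
opening: 0.269
[0.4502 0.0676 0.1274] r 0.2147 s -12.22 yaw -12.48 zax [ 3.0e-04 -4.5e-03 -1.0e+00] tilt sin/cos -1.09 4.08 [-0.7  1.1  0.8] 0.26857801096380757
```

View pics/wrist11.png

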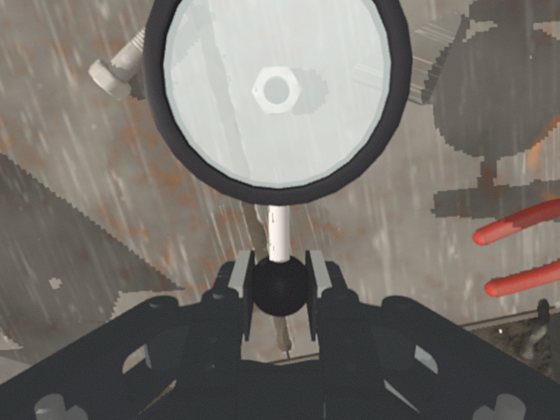

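View pics/side11.png

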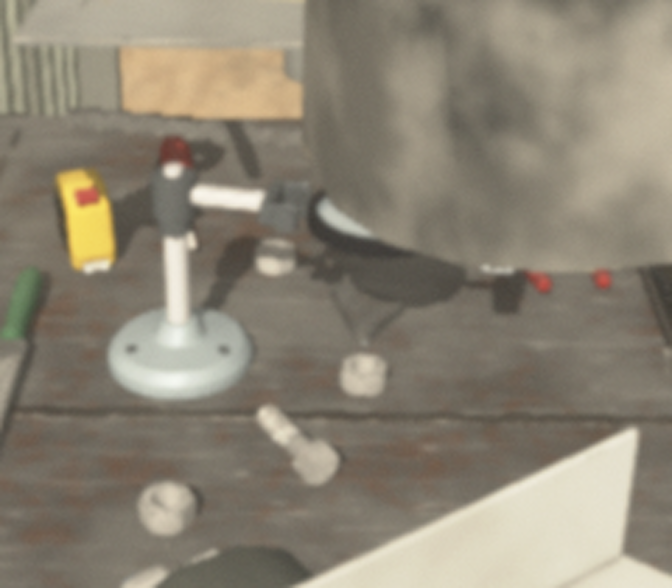

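```bash
cat > ov.py <<'E'
from h import *
import sys
def ring(s,t,ax=(.66,.0222),off=0,rr=.045):
    s,t=np.radians([s,t]);m=mag([*ax,s,t]);u=np.array([-np.cos(s),-np.sin(s),0]);z=np.array([0,0,1.])
    d=np.cos(t)*u+np.sin(t)*z;n=np.cross(d,np.cross(z,d));n/=np.linalg.norm(n);w=np.cross(n,d)
    a=np.linspace(0,2*np.pi,120)[:,None]
    return m["lens"]+off*n+rr*(np.cos(a)*d+np.sin(a)*w)
def draw(c,s,ts,crop,fn,f=2.8,off=0):
    im=cv2.resize(c["pixels"],None,fx=f,fy=f,interpolation=cv2.INTER_CUBIC)
    for t,col in zip(ts,((0,0,255),(0,255,0),(255,0,0))):
        q=proj(c,ring(s,t,off=off));cv2.polylines(im,[(q*f).astype(np.int32)],True,col,1)
    y0,y1,x0,x1=[int(v*f) for v in crop];cv2.imwrite(fn,im[y0:y1,x0:x1])
E
python3 - <<'E'
from ov import *
draw(imaging.camera("side"),-12.2,(-4,0,4),(170,230,230,360),"pics/ovs12.png",f=6,off=-.006)
draw(imaging.camera("wrist"),-12.2,(-4,0,4),(0,310,80,480),"pics/ovw12.png",f=1.9,off=.006)
E
```

```text
(no output)
```

View pics/ovs12.png

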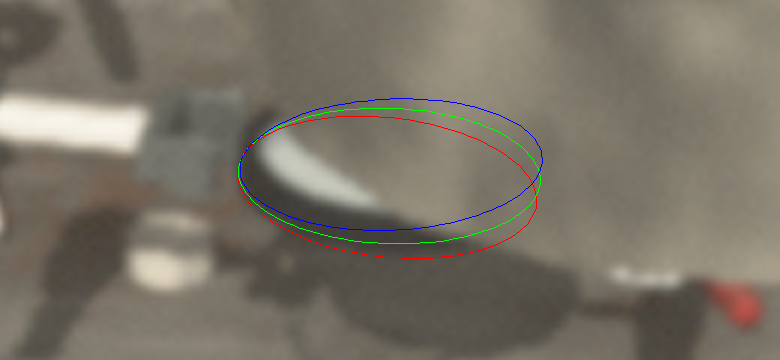

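View pics/ovw12.png

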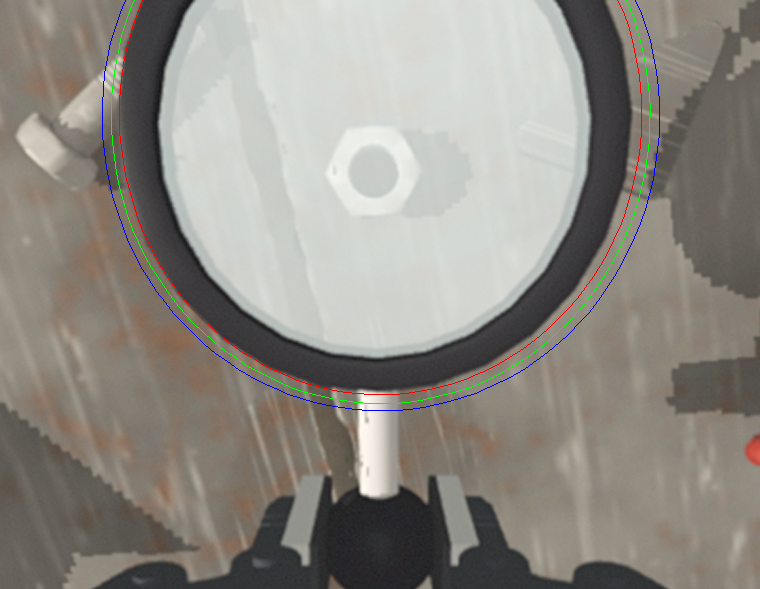

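```bash
python3 -m pendant '[[[0,0,-0.014,0,0,0],[0,0,0,0,0,0],[0,0,0,0,0,0],[0,0,0,0,0,0]]]' 1
python3 st.py
python3 - <<'E'
from ov import *
c=imaging.camera("side")
draw(c,-12.2,(-3,0,3),(170,230,230,360),"pics/ovs13.png",f=6,off=-.006)
W=imaging.camera("wrist");n=onz(W,(276.3,90),.014);v=n[:2]-[.66,.0222];print(n,np.hypot(*v),np.degrees(np.arctan2(-v[1],-v[0])))
cv2.imwrite("pics/wrist13.png",W["pixels"])
E
```

```text
time_s: 11.02
eef_pos: [0.4501, 0.0676, 0.1115]
eef_rot: [0.002, 0.994, -0.109, 0.001]
wrist_force: [-0.8, -0.5, -0.1]
opening: 0.268
[0.4501 0.0676 0.1305] r 0.2148 s -12.22 yaw -12.47 zax [ 6.0e-04 -4.5e-03 -1.0e+00] tilt sin/cos 0.21 3.48 [-0.8 -0.5 -0.1] 0.26840589160300377
[0.53336994 0.0516152  0.014     ] 0.13000164393396568 -13.077448373621852
```

View pics/ovs13.png

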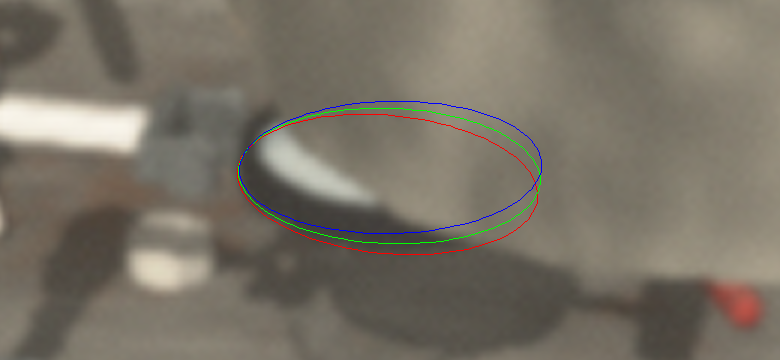

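View pics/wrist13.png

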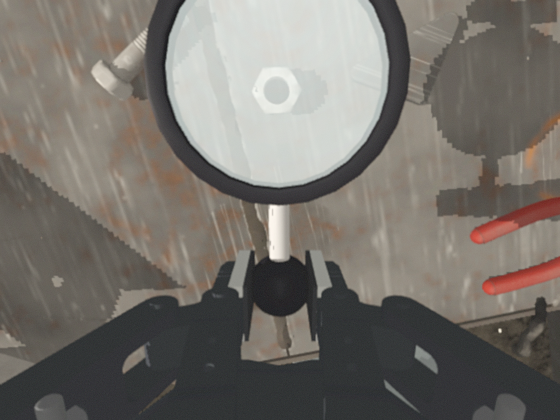

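```bash
python3 -m pendant '[[[0,0,0,0,0,0],[0,0,0,0,0,0],[0,0,0,0,0,0],[0,0,0,0,0,0],[0,0,0,0,0,0],[0,0,0,0,0,0]]]' 0
python3 -m pendant '[[[0,0,-0.1,0,0,0],[0,0,-0.2,0,0,0],[0,0,-0.25,0,0,0],[0,0,-0.25,0,0,0],[0,0,-0.2,0,0,0],[0,0,0,0,0,0],[0,0,0,0,0,0],[0,0,0,0,0,0]]]' 0
python3 - <<'E'
from ov import *
W=imaging.camera("wrist");cv2.imwrite("pics/wrist14.png",W["pixels"])
T=imaging.camera("top");cv2.imwrite("pics/top14.png",T["pixels"])
E
python3 st.py
```

```text
time_s: 11.88
eef_pos: [0.4502, 0.0673, 0.1114]
eef_rot: [0.002, 0.994, -0.109, 0.0]
wrist_force: [-0.1, -0.8, -0.5]
opening: 0.999
time_s: 12.88
eef_pos: [0.4483, 0.0684, 0.315]
eef_rot: [0.002, 0.994, -0.109, -0.002]
wrist_force: [-0.9, 0.7, -0.7]
opening: 0.999
[0.4483 0.0685 0.3338] r 0.2167 s -12.32 yaw -12.55 zax [-0.0053 -0.004  -1.    ] tilt sin/cos nan nan [-0.4 -0.5 -0.2] 0.9996323255553657st.py:4: RuntimeWarning: invalid value encountered in arcsin
  v=g[:2]-[.66,.0222];print(g.round(4),"r",np.hypot(*v).round(4),"s",np.degrees(np.arctan2(-v[1],-v[0])).round(2),"yaw",np.degrees(np.arctan2(R[1,0],R[0,0])).round(2),"zax",R[:,2].round(4),"tilt sin/cos",np.degrees(np.arcsin((g[2]-.13)/.135)).round(2),np.degrees(np.arccos((np.hypot(*v)-.08)/.135)).round(2),o["wrist_force"].round(1),o["opening"])
st.py:4: RuntimeWarning: invalid value encountered in arccos
  v=g[:2]-[.66,.0222];print(g.round(4),"r",np.hypot(*v).round(4),"s",np.degrees(np.arctan2(-v[1],-v[0])).round(2),"yaw",np.degrees(np.arctan2(R[1,0],R[0,0])).round(2),"zax",R[:,2].round(4),"tilt sin/cos",np.degrees(np.arcsin((g[2]-.13)/.135)).round(2),np.degrees(np.arccos((np.hypot(*v)-.08)/.135)).round(2),o["wrist_force"].round(1),o["opening"])
```

View pics/wrist14.png

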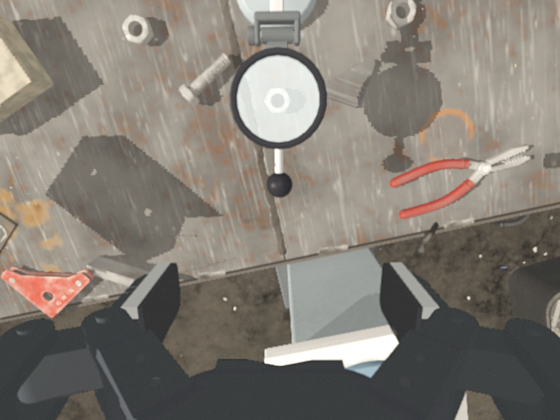

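View pics/top14.png

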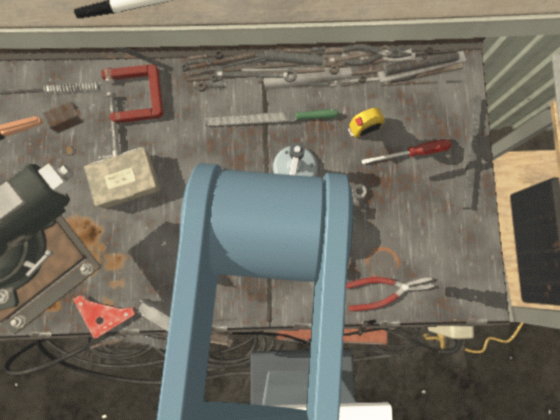

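```bash
python3 -m pendant '[[[-0.1,0.25,0,0,0,0],[-0.05,0.27,0,0,0,0],[-0.05,0.27,0,0,0,0],[-0.05,0.27,0,0,0,0],[-0.05,0.27,0,0,0,0],[-0.05,0.2,0,0,0,0],[0,0,0,0,0,0]]]' 0
python3 - <<'E'
from ov import *
T=imaging.camera("top");S=imaging.camera("side")
draw(T,-12.2,(-4,0,4),(130,290,200,440),"pics/ovt15.png",f=3.3,off=0)
draw(S,-12.2,(-3,0,3),(120,330,160,400),"pics/ovs15.png",f=2.8,off=-.006)
cv2.imwrite("pics/top15.png",cv2.resize(T["pixels"][130:290,200:440],None,fx=3.3,fy=3.3,interpolation=cv2.INTER_CUBIC))
E
```

```text
time_s: 13.85
eef_pos: [0.308, -0.2215, 0.3106]
eef_rot: [0.0, 0.994, -0.107, -0.007]
wrist_force: [-0.4, 0.5, -0.2]
opening: 0.999
```

View pics/top15.png

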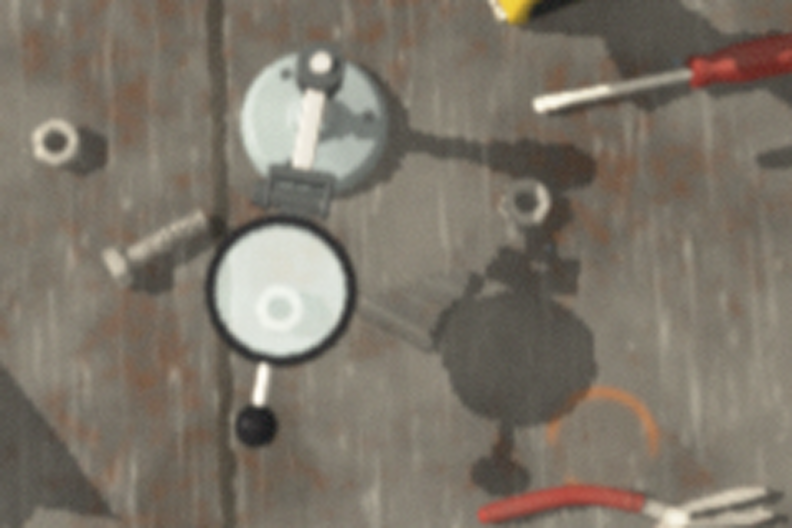

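View pics/ovt15.png

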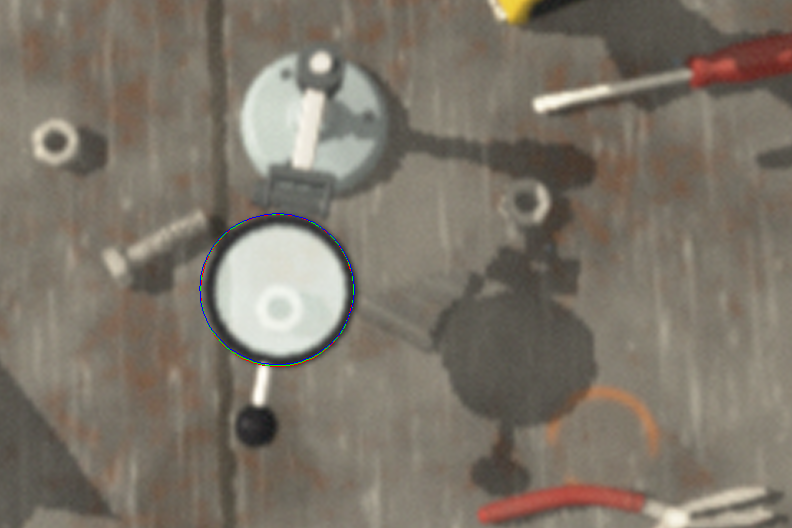

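Run:
```python
from ov import *
T=imaging.camera("top")
a=onz(T,(320/3.3+200,63/3.3+130),.148)
for n,p,z in(("lens",(282/3.3+200,290/3.3+130),.13),("knob",(256.5/3.3+200,425/3.3+130),.13),("nut",(280/3.3+200,308/3.3+130),.014),("nuttop",(280/3.3+200,308/3.3+130),.016)):
    X=onz(T,p,z);v=X[:2]-a[:2];print(n,X,np.hypot(*v),np.degrees(np.arctan2(-v[1],-v[0])))
print(a)
o=[(T,"post",(320/3.3+200,63/3.3+130),1),(T,"lens",(282/3.3+200,290/3.3+130),1),(T,"knob",(256.5/3.3+200,425/3.3+130),1)]
r=fit(o,[.66,.022,-.2,0]);print(r.x[:2],np.degrees(r.x[2:]),r.fun,mag(r.x)["lens"])
```

```text
lens [0.5275771  0.04784922 0.13      ] 0.13393614442252677 -11.188192275715789
knob [0.44924249 0.06485726 0.13      ] 0.214087274649857 -11.58572232841141
nut [0.53233361 0.04815039 0.014     ] 0.12933420205304422 -11.727944994879735
nuttop [0.53206888 0.04817067 0.016     ] 0.1295975408361947 -11.712933588863772
[0.65896781 0.02186129 0.148     ]
[0.65896999 0.02164486] [-11.49686785   4.64140311] [ 0.11161782 -0.0041185  -0.31811976  0.04909579  0.19230743 -0.04338889] [0.52685543 0.04851635 0.13445056]
```

View pics/ovs15.png

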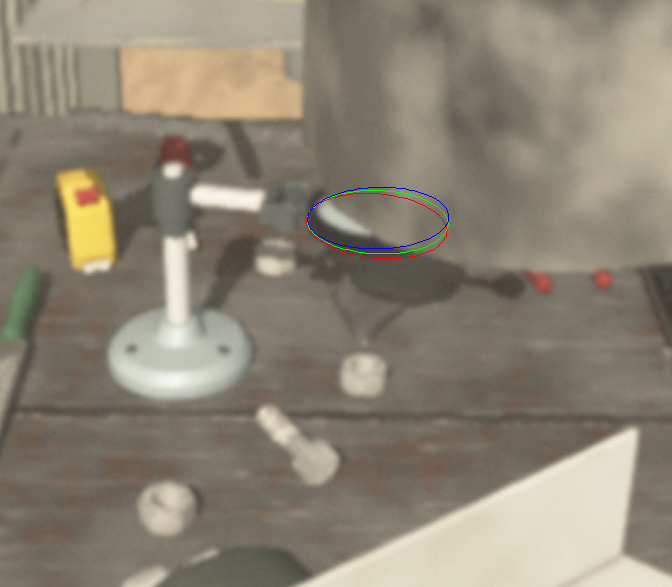

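```bash
python3 -m pendant '[[[0.22,-0.17,0,0,0,0],[0.22,-0.17,0,0,0,0],[0,0,0,0.05,0,0],[0,0,0,0.05,0,0],[0,0,0,0.05,0,0],[0,0,0,0.05,0,0],[0,0,0,0.05,0,0],[0,0,0,0,0,0],[0,0,0,0,0,0],[0,0,0,0,0,0]]]' 0
python3 - <<'E'
from ov import *
W=imaging.camera("wrist");cv2.imwrite("pics/wrist16.png",W["pixels"])
draw(W,-11.9,(-3,0,3),(0,420,0,560),"pics/ovw16.png",f=1.4,off=0)
E
```

```text
time_s: 15.25
eef_pos: [0.421, -0.1492, 0.3115]
eef_rot: [-0.39, 0.917, -0.08, 0.03]
wrist_force: [0.3, -0.1, 0.3]
opening: 0.998
```

View pics/ovw16.png

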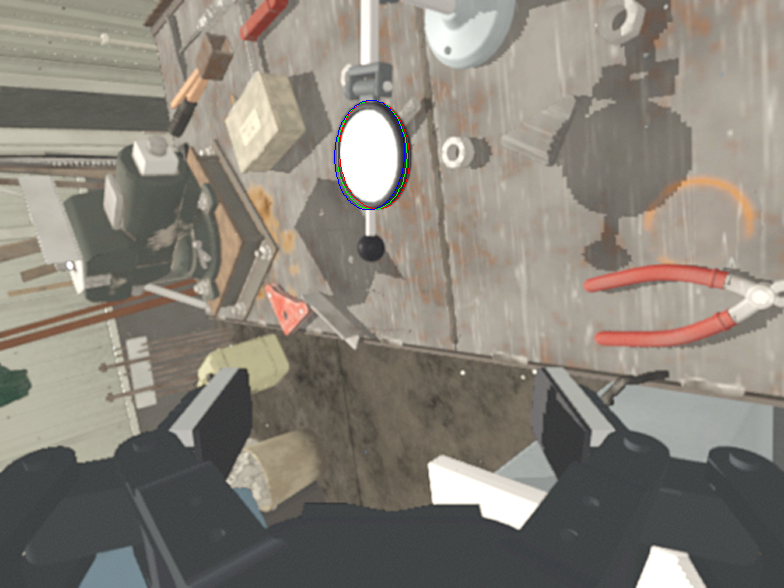

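Run:
```python
from ov import *
W=imaging.camera("wrist")
for t in(-3,0,3):
    m=mag([.66,.0222,np.radians(-11.9),np.radians(t)])
    arm=m["foot"]+(m["hinge"]-m["foot"])*[.7,.7,1];arm[2]=.13
    print(t,{k:(proj(W,v)[0]*1.4).round(1) for k,v in dict(m,arm=arm).items()})
im=cv2.resize(W["pixels"][0:200,200:330],None,fx=4,fy=4,interpolation=cv2.INTER_CUBIC)
im=cv2.resize(W["pixels"][0:190,190:340],None,fx=3.1,fy=3.1,interpolation=cv2.INTER_CUBIC);cv2.imwrite("pics/w17.png",im)
```

```text
-3 {'post': array([353. , -28.1]), 'hinge': array([370.1,  87.8]), 'lens': array([372.2, 156.6]), 'knob': array([374.9, 247. ]), 'foot': array([471.8,  12.2]), 'arm': array([370.3,  56.1])}
0 {'post': array([353. , -28.1]), 'hinge': array([370.1,  87.8]), 'lens': array([369.7, 156.7]), 'knob': array([369.1, 248.2]), 'foot': array([471.8,  12.2]), 'arm': array([370.3,  56.1])}
3 {'post': array([353. , -28.1]), 'hinge': array([370.1,  87.8]), 'lens': array([367.1, 156.6]), 'knob': array([363.2, 249. ]), 'foot': array([471.8,  12.2]), 'arm': array([370.3,  56.1])}
```

View pics/w17.png

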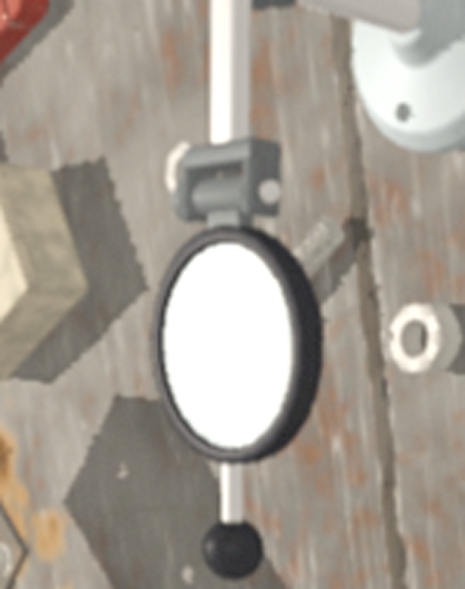

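Run:
```python
from bench import ctrl,telemetry
print(telemetry.get_obs()["dq"].round(3)); print(ctrl.hand_in())
```

```text
[-0.01   0.005 -0.002  0.002  0.003 -0.004]
the job is handed in; nothing more can be done
None
```

I set the magnifier over the nut nearest the robot's base, at about (0.533, 0.049) m, and handed the job in after about 15.5 s of robot time. I gripped the knob from above, swung the arm about 65° round, tipped the lens down about 31°, then let go and backed off clear.

**Centring:** After release, the top camera put the lens about 1 mm sideways of the nut. Along the arm the nut is about 5 mm nearer the post than the lens centre. That cannot be changed, because the nut lies about 130 mm from the post and the lens 135 mm. The wrist view from above showed the nut in the middle of the lens.

**Level:** The checks disagree slightly:
- The knob height at the grip gave +0.2°.
- An oblique wrist view after release gave about -1°.
- The side camera agreed with level, but a grey object hid much of the lens from it.
- The top view alone gave about +5°, but it can hardly see tilt, so I did not rely on it.

**Swivel angle:** The cameras also disagree on the nut's direction, about 11.7° (top) against 13.1° (wrist), roughly 3 mm at the lens. I set the arm to about 12°, between the two.

**Other objects:** The nut, bolt and triangular plate look unmoved in the last pictures. The wrist force readings stayed below about 4 N, and the gripper was open and touching nothing at the end.

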